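Set the bench length stop and bring the bar up to it

ROBOT

A 6-joint arm with a two-finger parallel gripper is mounted at the origin on a cart in front of the work surface, level with it; the furniture and walls round the work are solid. World frame = base frame: x ahead of the robot, y to its left, z up, the work surface at z = 0. Lengths are in m, angles in rad, forces in N, time in s.
With the tool pointing down it reaches from about 0.375 to 0.975 m from the base axis. Payload 3.8 kg.
Tool frame: the origin (TCP) lies on the centre line of the jaws, within the pads' length; the fingertips stand 25 mm ahead of it and the grasp point (between the pads) lies 6 mm ahead of it; z points along the fingers, y is the direction in which the jaws open and shut (so a half turn about z gives the same grasp; the last joint's range is limited). The gripper opens to 85 mm and grips with 20 to 120 N. Pads are 22 mm wide; open, the fingers measure 114 mm over their backs; the gripper's body (76 mm by 85 mm) begins 54 mm behind the grasp point. The pads swing forward as they close: fully open they stand 13 mm farther back than shut.
Start: joints at [1.206, 0.264, 1.604, -0, 1.274, -0.037], TCP at [0.217, 0.639, 0.256] pointing down, gripper open.
Joint ranges: [-2.63, 2.63], [-0.94, 2.18], [0.31, 2.57], [-1.31, 4.45], [0, 2.66], [-2.55, 2.55]. Speed limits (rad/s): [2.57, 2.57, 3.14, 3.14, 3.14, 3.14].

INTERFACE

Orientations are given as a rotation vector (axis times angle).
In Python, from workcell import bot gives the robot as it stands.
- The arm moves only by the tool servo_tool, never from a script. Its argument "moves" is a list of rows, each a list of 3 entries, a list of its own where there are three numbers: the closure in counts, from 0 (fully open) to 255 (shut), then the shift along the tool's x, y, z in m, then the turn about the tool's z in rad. A call has exactly 8 rows; each row shifts and turns the pose as measured when the row begins, along the tool's axes as they then stand; what a row does not reach is not made up. A row lasts 1/12 s, in which the tool goes at most 41.7 mm and 7.16 degrees, less where a joint would pass 70% of its speed; a pose out of reach is approached as far as the arm can. A call is refused whole if a number of a shift passes 0.0417 or a number of a turn 0.125, either way. A call with a gripper value outside its range is refused whole. The fingers move at their own pace and stop on an object; "newtons" is the grip in N (left out, the last holds). Time passes only in rows, so rows that do not move let the fingers close, or fill a call up. It gives the time, the measured TCP pose, the force and the opening at its end, in the units of the state.
- bot.read_state(): the state, without advancing time (a new reading comes with each control period).
- bot.read_camera(name): name is "scene" or "top" or "wrist"; returns a dict with "pixels" (400x640x3 uint8, red, green, blue), "depth" (400x640 float32, m along the optical axis (not along the pixel's ray), 0 where there is no reading), "intrinsics" (3x3 intrinsics, pixels), "R" (3x3) and "t" (3): a world point X has camera coordinates R X + t. Camera axes: x right, y down, z forward; pixel columns grow to the right and rows downward; lengths in m; the calibration is good to about 2 mm. A picture is of the moment at which its call begins.
- bot.finish_job(): hands the job in, once; it reports no verdict.
The state is a dict: "time": time; "q": joint angles; "joint_vel": joint speeds; "joint_torque": joint torques, N m; "tool_pos": TCP position; "tcp_rot": TCP orientation; "wrist_force": force on the tool from outside, world axes, zero at the start; "torque": the same for the moment, N m; "width": opening from 0.0 (shut) to 1.0 (fully open).
Only numpy, scipy, OpenCV 4.12 (cv2) and the standard library are available. Lean on these libraries where they do the work, as an engineer would, in place of code of your own. Each camera call takes 0.05 s, during which the arm holds its last target.

TASK

Push the sliding blue stop along its rail until its spring plunger drops into the notch beside the yellow tag. Then push the steel bar along its trough until it rests against the stop's arm, with the plunger still down in that notch at the end. Only push: do not pick the bar up, and do not disturb the loupe, the ring gauge or the bolt.

Things in the scene. Friction and masses are not known exactly. Their poses are not given: they have to be found in the camera images.
- fixture: the bench stop: a fixed grey base plate 160 mm (its x) by 400 mm (its y) by 12 mm, origin at the centre of its underside on the table. A steel rail and, beside it, a trough run along its y. The stop starts near the -y end of its travel, before all notches; the bar starts on the -y side of the stop's arm.
- rail (a point): middle of the rail's top, 32 mm above the table, 35 mm to +x of the fixture's centre; the rail is 22 mm wide and reaches 185 mm to either side along y. Three V-shaped notches, 13 mm wide, lie across its top at y = -10, 45 and 100 mm from this point.
- trough (a point): middle of the trough's floor, 12 mm above the table, 35 mm to -x of the fixture's centre; the trough runs along y and is 20 mm wide between two lips whose tops are 20 mm above the table; its ends are open.
- stop (a joint): travel of the stop along the fixture's +y, m, 0 to 0.205; starts between 0 and 0.03; over the notches at 0.060, 0.115, 0.170. It slides with 2 to 4 N and stays where left. The spring plunger pulls it into a notch over the last 5 mm or so; then 10 to 15 N is needed to push it out (also to push it on past a notch that is not wanted).
- plunger (a joint): drop of the spring plunger in the stop (black ball knob on its top, knob top 78 mm above the table), in m: 0 to 0.001 when it rides on top of the rail, about 0.0045 when it is down in a notch.
- stop_push (a point): centre of the black rubber push pad on the stop's -y end face, 46 mm above the table; the pad is 40 mm wide (fixture x), and the end face behind it reaches from 34 to 58 mm above the table. The stop is a blue block 50 mm (x) by 50 mm (y, over the pads).
- stop_index (a point): point on top of the stop on the plunger's axis, 58 mm above the table; 25 mm to +y of the push pad. When seated it is level with the notch's tag along the fixture's y.
- stop_face (a point): point on the -y face of the steel arm that reaches from the stop across the trough, over the middle of the trough, 27 mm above the table; the bar's +y end shall rest against this face. Level with the plunger's axis along y. The arm is 12 mm thick and its top is 38 mm above the table. Axes parallel to the fixture's.
- tag_yellow: yellow upright tag, 18 mm wide and 35 mm tall, fixed on the base plate behind the rail; its origin is at its foot, 12 mm above the table, level along the rail with the notch it marks. Axes parallel to the fixture's. Which tag is at which notch changes.
- tag_blue: blue upright tag, 18 mm wide and 35 mm tall, fixed on the base plate behind the rail; its origin is at its foot, 12 mm above the table, level along the rail with the notch it marks. Axes parallel to the fixture's. Which tag is at which notch changes.
- tag_green: green upright tag, 18 mm wide and 35 mm tall, fixed on the base plate behind the rail; its origin is at its foot, 12 mm above the table, level along the rail with the notch it marks. Axes parallel to the fixture's. Which tag is at which notch changes.
- bar_centre (a point): centre of the loose steel bar, 18 x 62 x 26 mm, about 0.23 kg, lying in the trough with its length along the fixture's y; the centre is 25 mm above the table, the bar's top 38 mm, its end faces 31 mm from the centre.
- loupe: black loupe, 33 mm across and 32 mm tall, standing loose behind the bench stop; origin at the centre of its underside
- ring_gauge: steel ring gauge, 50 mm across and 16 mm tall, lying loose behind the bench stop; origin at the centre of its underside
- bolt: hex bolt, 22 x 54 x 19 mm, lying loose off the +y end of the bench stop; origin at the centre of its underside
There are look-alikes about, which are no part of the job. Leave any green or turquoise look-alike of the part that bears bar_centre alone.

How it is judged:
On the way, in this order (a step that is already met when the one before it is completed fails the run):
1. the plunger is down in the notch beside the yellow tag (y of stop_index in the frame of tag_yellow between -0.002 and 0.002 m and value of joint plunger above 0.0025 m), for 0.3 s.
2. the bar rests against the stop's arm (y of bar_centre in the frame of stop_face between -0.0335 and -0.0285 m and x of bar_centre in the frame of stop_face between -0.005 and 0.005 m and height (world z) of bar_centre below 0.029 m), for 0.1 s.
At the end, for the whole second after the job is handed in: The stop's plunger axis is within 2 mm of the yellow tag along the rail with the plunger down by more than 2.5 mm, the bar lies in the trough with its end within 2.5 mm of the face of the stop's arm, and all is at rest (all of step 1 and all of step 2 and linear speed of bar below 0.01 m/s and velocity of joint stop between -0.01 and 0.01 m/s); the robot touches nothing.
It fails at once if the bar is lifted or tipped (height (world z) of bar_centre above 0.033 m or angle between bar_centre's own z axis and vertical above 0.25 rad).
It fails at once if the loupe is disturbed (moved more than 10 mm) (distance of loupe from where it was at the start of the episode above 0.01 m).
It fails at once if the ring gauge is disturbed (moved more than 10 mm) (distance of ring_gauge from where it was at the start of the episode above 0.01 m).
It fails at once if the bolt is disturbed (moved more than 10 mm) (distance of bolt from where it was at the start of the episode above 0.01 m).
It also fails if it takes over 61 s, if anything falls off the work surface, if the arm or the gripper's body presses on something with over 40 N, if the wrist force passes 120 N, or if a joint passes its speed limit or range.

## Working session

There is one attempt and no reset: what is moved stays moved. The work goes in short steps, Python scripts to look and compute and a tool call to move; the robot and the scene stay as the last step left them, time stands still between calls to the robot, and variables do not carry over. Pictures are saved under pics/ and viewed, and the job is handed in when it is done.

Besides the shell and the picture viewer there is one more tool, called after "Emit:" as name(argument=value, ...), one argument or row to a line, values as JSON. servo_tool: Moves the arm, as the interface text tells. Its arguments: {"type":"object","properties":{"moves":{"type":"array","items":{"type":"array"}},"newtons":{"type":"number"}},"required":["moves"]}

```bash
mkdir -p pics
cat > h.py <<'E'
import numpy as np, cv2, pickle
from workcell import bot
def grab(name,tag):
    c=bot.read_camera(name); cv2.imwrite(f'pics/{tag}.png',c['pixels'][:,:,::-1]); pickle.dump(c,open(f'pics/{tag}.pkl','wb')); return c
def load(tag): return pickle.load(open(f'pics/{tag}.pkl','rb'))
def onplane(c,u,v,z):
    K=np.array(c['intrinsics']);R=np.array(c['R']);t=np.array(c['t'])
    d=R.T@np.linalg.solve(K,np.array([u,v,1.])); o=-R.T@t
    return o+d*(z-o[2])/d[2]
def pt(c,u,v):
    K=np.array(c['intrinsics']);R=np.array(c['R']);t=np.array(c['t'])
    return R.T@(np.linalg.solve(K,np.array([u,v,1.]))*c['depth'][int(v),int(u)]-t)
def proj(c,X):
    p=np.array(c['intrinsics'])@(np.array(c['R'])@np.array(X)+np.array(c['t'])); return p[:2]/p[2]
E
python3 - <<'E'
from h import *
for n in ['scene','top','wrist']: 
    c=grab(n,n+'0'); print(n, -np.array(c['R']).T@np.array(c['t']))
print(bot.read_state())
E
```

```text
scene [ 0.0127027  -0.38408582  0.80648307]
top [0.36979471 0.00843804 1.03569495]
wrist [0.14065029 0.66532783 0.37212982]
{'time': 0.15, 'q': array([ 1.20610384e+00,  2.64611814e-01,  1.60507751e+00,  1.80279564e-05,
        1.27372643e+00, -3.68512728e-02]), 'joint_vel': array([-0.00031738, -0.0031868 , -0.00563765, -0.00114488,  0.0016592 ,
        0.00072109]), 'joint_torque': array([ 6.69864185e-04, -5.15910637e+01, -3.67959130e+01,  6.29478677e-05,
        8.17167194e-03,  2.15238140e-05]), 'tool_pos': array([0.21712315, 0.63855771, 0.25521734]), 'tcp_rot': array([-5.12614566e-01, -3.09910189e+00,  2.80046477e-03]), 'wrist_force': array([ 0.48006266, -0.76922912, -0.56133723]), 'torque': array([-0.00317597,  0.05812619, -0.05232964]), 'width': 0.9999968609605312}
```

View pics/scene0.png

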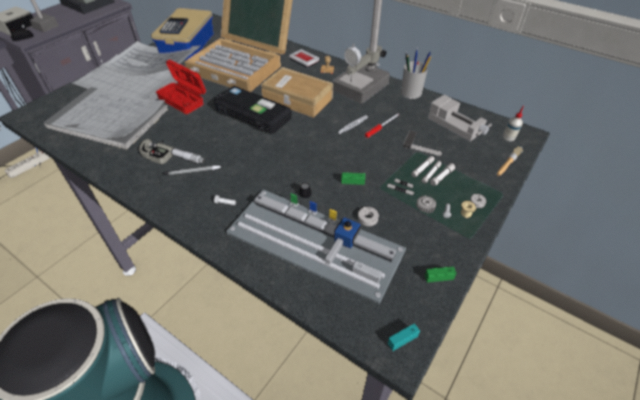

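View pics/top0.png

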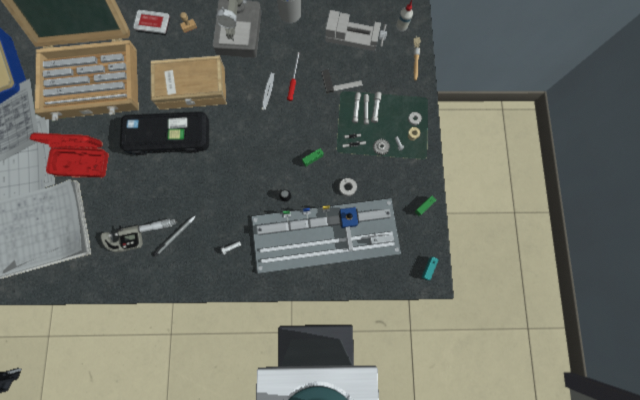

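Run:
```python
from h import *
c=load('top0'); im=c['pixels'][:,:,::-1]
cv2.imwrite('pics/topc.png',cv2.resize(im[190:280,210:410],None,fx=4,fy=4,interpolation=cv2.INTER_CUBIC))
c2=load('scene0'); im=c2['pixels'][:,:,::-1]
cv2.imwrite('pics/scenec.png',cv2.resize(im[170:310,200:420],None,fx=3.6,fy=3.6,interpolation=cv2.INTER_CUBIC))
# plate corners, z 0.012
for uv in [(250,213),(392,199),(400,256),(258,272)]: print(uv,onplane(c,*uv,0.012))
print('height check',pt(c,300,250),pt(c,349,215),pt(c,380,239))
```

```text
(250, 213) [0.56439308 0.18405083 0.012     ]
(392, 199) [ 0.60170243 -0.21906266  0.012     ]
(400, 256) [ 0.43958525 -0.23325991  0.012     ]
(258, 272) [0.40034213 0.15825471 0.012     ]
height check [0.45905075 0.0436674  0.01211576] [ 0.54444277 -0.08821016  0.07709586] [ 0.4841315  -0.17444037  0.04055678]
```

View pics/topc.png

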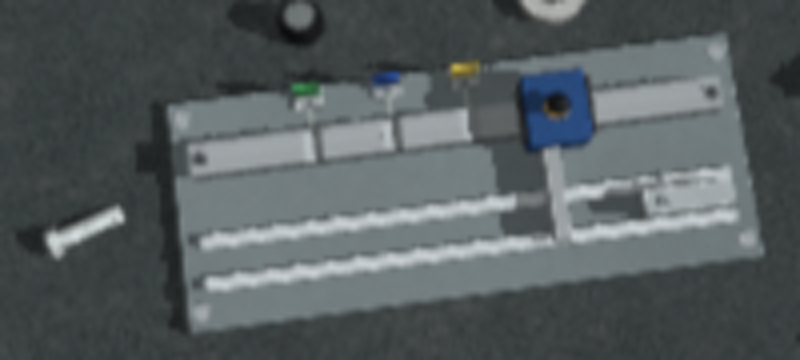

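View pics/scenec.png

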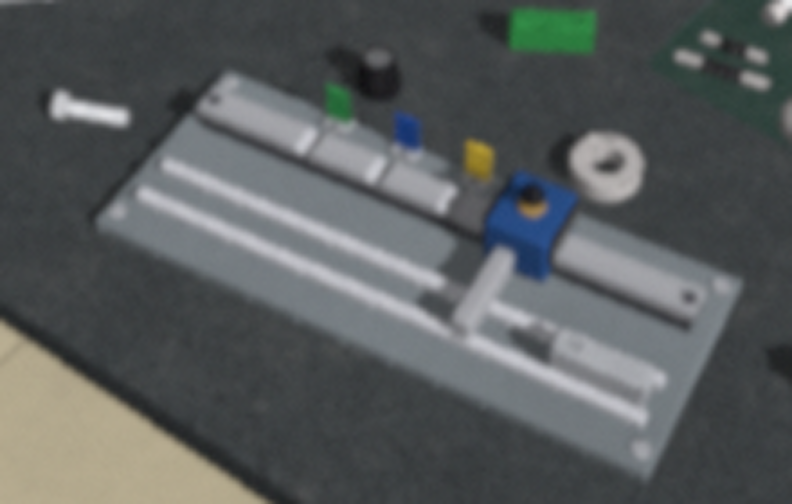

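```bash
cat > fix.py <<'E'
from h import *
def cloud(c):
    K=np.array(c['intrinsics']);R=np.array(c['R']);t=np.array(c['t'])
    v,u=np.mgrid[0:400,0:640]; d=c['depth']
    p=np.stack([u,v,np.ones_like(u)],-1)@np.linalg.inv(K).T*d[...,None]
    return (p-t)@R
E
python3 - <<'E'
from fix import *
for tag in ['top0','scene0']:
    c=load(tag); P=cloud(c)
    box=(P[...,0]>.36)&(P[...,0]<.66)&(P[...,1]>-.26)&(P[...,1]<.22)&(c['depth']>0)
    tab=box&(P[...,2]<.006); print(tag,'table z',np.median(P[...,2][tab]),P[...,2][tab].std())
    m=(box&(P[...,2]>.006)).astype(np.uint8)
    n,l,s,_=cv2.connectedComponentsWithStats(m); k=1+np.argmax(s[1:,4]); m=(l==k)
    # use plate-level points only for hull
    pp=P[m&(P[...,2]<.022)][:,:2]
    r=cv2.minAreaRect((pp*1000).astype(np.float32)); print(r)
    hi=m&(P[...,2]>.05); print('stop top',np.median(P[hi],0), P[hi].min(0),P[hi].max(0))
    kn=m&(P[...,2]>.07); print('knob',P[kn].mean(0),kn.sum())
E
```

```text
top0 table z 0.0004796862026284389 0.0019126458748393142
((502.982421875, -27.42718505859375), (160.37315368652344, 400.4879150390625), 6.993948459625244)
stop top [ 0.544052   -0.08821016  0.05814647] [ 0.51881817 -0.1152939   0.05008663] [ 0.57023292 -0.06334176  0.08082328]
knob [ 0.54463038 -0.08943858  0.07542965] 25
scene0 table z -0.00036547731654975224 0.434178201096972
((501.39337158203125, -28.700759887695312), (163.2281036376953, 400.7294006347656), 7.0261383056640625)
stop top [ 0.53935247 -0.09494832  0.0584138 ] [ 0.5169563  -0.11780779  0.05032728] [ 0.5700356  -0.06462287  0.07991488]
knob [ 0.54231837 -0.09248912  0.07496693] 35
```

Emit:
servo_tool(
  moves=[
    [255,[0,0,0],0.125],
    [255,[0,0,0],0.125],
    [255,[0,0,0],0.125],
    [255,[0,0,0],0.125],
    [255,[0,0,0],0.125],
    [255,[0,0,0],0.125],
    [255,[0,0,0],0.125],
    [255,[0,0,0],0.125],
  ],
  newtons=20,
)

```text
time: 0.82
tool_pos: [0.2163, 0.6363, 0.2504]
tcp_rot: [1.942, 2.466, -0.014]
wrist_force: [0.1, -1.5, -0.3]
width: -0.004
```

```bash
cat >> fix.py <<'E'
from scipy.spatial.transform import Rotation as Ro
C=np.array([.5025,-.0278]); TH=np.radians(7.0)
FX=np.array([np.cos(TH),np.sin(TH)]); FY=np.array([-np.sin(TH),np.cos(TH)])
def tofix(p): d=np.asarray(p)[...,:2]-C; return np.stack([d@FX,d@FY],-1)
def stat(goal=None):
    s=bot.read_state(); R=Ro.from_rotvec(s['tcp_rot']).as_matrix(); p=s['tool_pos']
    yaw=np.degrees(np.arctan2(R[1,0],R[0,0]))
    print('t %.2f'%s['time'],'pos',p.round(4),'fix',tofix(p).round(4),'xaxis deg %.2f'%yaw,'tool z',R[:,2].round(3),'F',s['wrist_force'].round(2),'w %.2f'%s['width'],'q6 %.2f'%s['q'][5])
    if goal is not None:
        g=np.append(C+goal[0]*FX+goal[1]*FY,goal[2]); print('goal',g.round(4),'tool shift',(R.T@(g-p)).round(4),'turn need',np.radians(yaw-97).round(4))
E
python3 - <<'E'
from fix import *
for tag in ['top0','scene0']:
    c=load(tag);P=cloud(c);F=tofix(P)
    b=(abs(F[...,0]+.035)<.014)&(P[...,2]>.030)&(P[...,2]<.046)&(F[...,1]<-.085)&(F[...,1]>-.21)
    print(tag,b.sum(),np.median(P[b],0),'fx',np.percentile(F[b][:,0],[1,50,99]),'fy',np.percentile(F[b][:,1],[1,50,99]))
    kn=(abs(F[...,0]-.035)<.03)&(abs(F[...,1]+.07)<.03)&(P[...,2]>.068)&(P[...,2]<.085)
    print('knob',F[kn].mean(0))
    st=(abs(F[...,0]-.035)<.035)&(abs(F[...,1]+.07)<.04)&(P[...,2]>.052)&(P[...,2]<.063)
    print('stop top',np.percentile(F[st],[1,99],axis=0).round(4).tolist())
    hsv=cv2.cvtColor(c['pixels'],cv2.COLOR_RGB2HSV)
    y=cv2.inRange(hsv,(20,120,80),(34,255,255))>0
    y&=(abs(F[...,0]-.065)<.025)&(abs(F[...,1])<.15); print('yellow',y.sum(),F[y].mean(0),P[y].mean(0))
    for nm,lo,hi in [('blue',(105,120,50),(128,255,255)),('green',(45,100,50),(85,255,255))]:
        g=cv2.inRange(hsv,lo,hi)>0; g&=(abs(F[...,0]-.068)<.02)&(abs(F[...,1]-.03)<.12)&(P[...,2]<.056)&(P[...,2]>.02)&(F[...,1]>-.03); print(nm,g.sum(),F[g].mean(0))
stat((.035,-.15,.20))
E
```

```text
top0 158 [ 0.48556728 -0.18019401  0.03821474] fx [-0.04369498 -0.0351943  -0.02584435] fy [-0.17910351 -0.14871157 -0.11790395]
knob [ 0.03428746 -0.066376  ]
stop top [[0.0106, -0.0907], [0.0591, -0.0417]]
yellow 16 [ 0.07213466 -0.00814667] [ 0.57508981 -0.02709494  0.03714246]
blue 18 [0.07246559 0.04507137]
green 15 [0.07232245 0.10240106]
scene0 263 [ 0.48263166 -0.18261492  0.03816906] fx [-0.04661788 -0.03860107 -0.02702791] fy [-0.18090589 -0.15127411 -0.12036302]
knob [ 0.03147731 -0.06905014]
stop top [[0.0083, -0.0929], [0.057, -0.0432]]
yellow 58 [ 0.07159721 -0.01111773] [ 0.57491845 -0.03010936  0.03357583]
blue 56 [0.07131509 0.04311696]
green 45 [0.07144765 0.09859717]
t 0.82 pos [0.2163 0.6363 0.2504] fix [-0.2032  0.694 ] xaxis deg 103.57 tool z [-0.003 -0.009 -1.   ] F [ 0.11 -1.54 -0.29] w -0.00 q6 0.97
goal [ 0.5555 -0.1724  0.2   ] tool shift [-0.8653  0.1403  0.0565] turn need 0.1147
```

Emit:
servo_tool(
  moves=[
    [255,[0,0,0],0.115],
    [255,[-0.039,0.011,0],0],
    [255,[-0.039,0.011,0],0],
    [255,[-0.039,0.011,0],0],
    [255,[-0.039,0.011,0],0],
    [255,[-0.039,0.011,0],0],
    [255,[-0.039,0.011,0],0],
    [255,[-0.039,0.011,0],0],
  ],
)

```text
time: 1.48
tool_pos: [0.3214, 0.3708, 0.246]
tcp_rot: [2.081, 2.35, -0.022]
wrist_force: [1.3, -0.1, 0.7]
width: 0.005
```

Emit:
servo_tool(
  moves=[
    [255,[-0.039,0.011,0],0],
    [255,[-0.039,0.011,0],0],
    [255,[-0.039,0.011,0],0],
    [255,[-0.039,0.011,0],0],
    [255,[-0.039,0.011,0],0],
    [255,[-0.039,0.011,0],0],
    [255,[-0.039,0.011,0],0],
    [255,[-0.039,0.011,0],0],
  ],
)

```text
time: 2.15
tool_pos: [0.4451, 0.0613, 0.2481]
tcp_rot: [2.076, 2.352, -0.02]
wrist_force: [1.2, 1.0, 0.0]
width: -0.0
```

```bash
python3 -c "
from fix import *
stat((.035,-.135,.15))"
```

```text
t 2.15 pos [0.4451 0.0613 0.2481] fix [-0.0461  0.0954] xaxis deg 97.14 tool z [-0.005 -0.012 -1.   ] F [1.16 0.98 0.05] w -0.00 q6 -0.03
goal [ 0.5537 -0.1575  0.15  ] tool shift [-0.2295  0.0813  0.1002] turn need 0.0024
```

Emit:
servo_tool(
  moves=[
    [255,[-0.038,0.0135,0],0],
    [255,[-0.038,0.0135,0],0],
    [255,[-0.038,0.0135,0],0],
    [255,[-0.038,0.0135,0],0],
    [255,[-0.038,0.0135,0.02],0],
    [255,[-0.038,0.0135,0.03],0],
    [255,[0,0,0.03],0],
    [255,[0,0,0.02],0],
  ],
)

```text
time: 2.82
tool_pos: [0.5555, -0.1649, 0.1618]
tcp_rot: [2.077, 2.328, -0.009]
wrist_force: [-0.5, 1.1, -0.8]
width: 0.003
```

```bash
python3 -c "
from fix import *
stat((.035,-.125,.069))
grab('scene','s1');c=grab('wrist','w1');cv2.imwrite('pics/s1c.png',cv2.resize(load('s1')['pixels'][120:310,200:460,::-1],None,fx=3,fy=3,interpolation=cv2.INTER_CUBIC))"
```

```text
t 2.82 pos [ 0.5555 -0.1649  0.1618] fix [ 0.0359 -0.1425] xaxis deg 96.52 tool z [ 0.012 -0.019 -1.   ] F [-0.49  1.05 -0.8 ] w 0.00 q6 -0.43
goal [ 0.5525 -0.1476  0.069 ] tool shift [ 0.0194 -0.002   0.0924] turn need -0.0084
```

View pics/s1c.png

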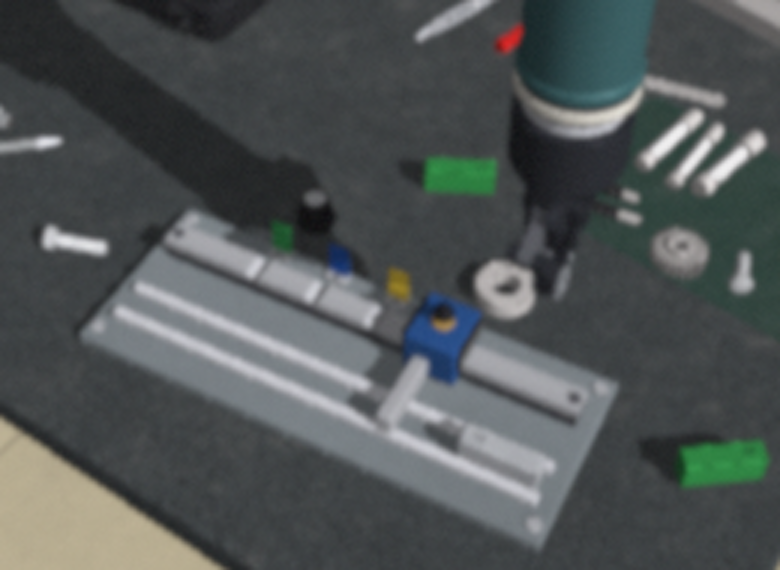

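View pics/w1.png

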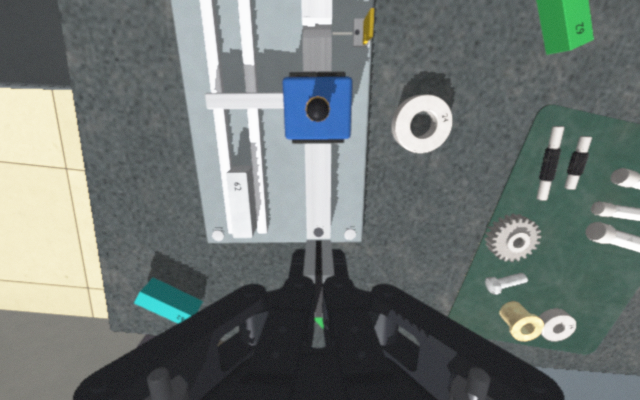

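Emit:
servo_tool(
  moves=[
    [255,[0.005,-0.002,0.025],0],
    [255,[0.005,0,0.025],0],
    [255,[0.005,0,0.02],0],
    [255,[0,0,0.01],0],
    [255,[0,0,0],0],
    [255,[0,0,0],0],
    [255,[0,0,0],0],
    [255,[0,0,0],0],
  ],
)

```text
time: 3.58
tool_pos: [0.5557, -0.1492, 0.0875]
tcp_rot: [2.069, 2.328, -0.005]
wrist_force: [0.1, -0.3, 0.3]
width: 0.001
```

```bash
python3 -c "
from fix import *
stat((.035,-.115,.071))
c=grab('scene','s2');cv2.imwrite('pics/s2c.png',cv2.resize(c['pixels'][170:310,280:440,::-1],None,fx=4,fy=4,interpolation=cv2.INTER_CUBIC))
P=cloud(c);F=tofix(P)
s=bot.read_state();R=Ro.from_rotvec(s['tcp_rot']).as_matrix()
L=(P-s['tool_pos'])@R
m=(abs(L[...,0])<.02)&(abs(L[...,1])<.02)&(L[...,2]>-.01)&(L[...,2]<.038)&(P[...,2]>.036)
print(m.sum(),L[m].min(0),L[m].max(0),np.percentile(L[m][:,2],[80,95,99]))
"
```

```text
t 3.58 pos [ 0.5557 -0.1492  0.0875] fix [ 0.038  -0.1269] xaxis deg 96.75 tool z [ 0.018 -0.02  -1.   ] F [ 0.06 -0.31  0.34] w 0.00 q6 -0.40
goal [ 0.5513 -0.1377  0.071 ] tool shift [ 0.0123 -0.0033  0.0161] turn need -0.0043
58 [-0.0120762  -0.01491049 -0.00668672] [0.00573737 0.00529153 0.02577738] [0.01546483 0.02088623 0.02500533]
```

View pics/s2c.png

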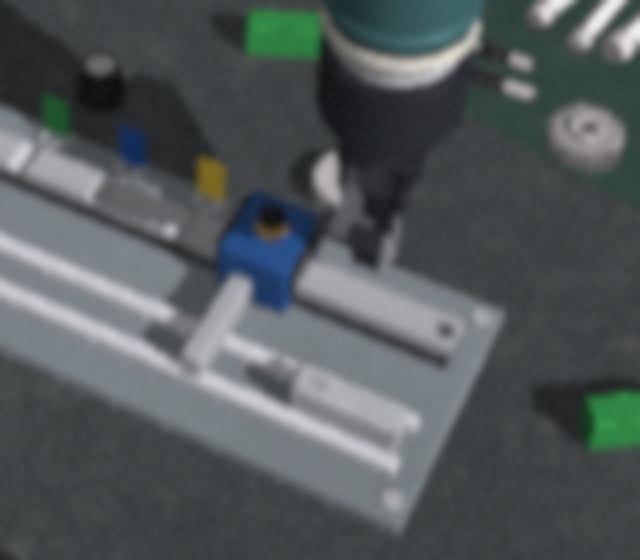

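Emit:
servo_tool(
  moves=[
    [255,[0.003,-0.002,0.01],0],
    [255,[0.003,-0.002,0.008],0],
    [255,[0.003,0,0.003],0],
    [255,[0.003,0,0],0],
    [255,[0.003,0,0],0],
    [255,[0.003,0,0],0],
    [255,[0.003,0,0],0],
    [255,[0.003,0,0],0],
  ],
)

```text
time: 4.3
tool_pos: [0.5508, -0.1253, 0.0667]
tcp_rot: [2.067, 2.323, -0.002]
wrist_force: [0.2, 0.7, 0.3]
width: -0.005
```

```bash
python3 -c "
from fix import *
stat((.035,-.050,.068))
"
```

```text
t 4.30 pos [ 0.5508 -0.1253  0.0667] fix [ 0.036  -0.1027] xaxis deg 96.68 tool z [ 0.023 -0.022 -0.999] F [0.21 0.65 0.32] w -0.00 q6 -0.36
goal [ 0.5433 -0.0732  0.068 ] tool shift [ 0.0526 -0.0013 -0.0026] turn need -0.0056
```

Emit:
servo_tool(
  moves=[
    [255,[0.004,0,0],0],
    [255,[0.005,0,0],0],
    [255,[0.005,0,-0.0005],0],
    [255,[0.005,0,-0.0005],0],
    [255,[0.005,0,0],0],
    [255,[0.005,0,0],0],
    [255,[0.005,0,0],0],
    [255,[0.003,0,0],0],
  ],
)

```text
time: 4.97
tool_pos: [0.5469, -0.0935, 0.0673]
tcp_rot: [2.053, 2.32, -0.016]
wrist_force: [-0.3, -4.9, -0.8]
width: 0.0
```

```bash
cat > chk.py <<'E'
from fix import *
import sys
def chk(tag):
    for n in ['top','scene']:
        c=grab(n,n+tag);P=cloud(c);F=tofix(P)
        off=np.array([0,0]) if n=='top' else np.array([.003,.002])
        kn=(abs(F[...,0]-.035)<.02)&(P[...,2]>.064)&(P[...,2]<.085)&(abs(F[...,1]+.03)<.06)
        hsv=cv2.cvtColor(c['pixels'],cv2.COLOR_RGB2HSV)
        bl=(cv2.inRange(hsv,(105,120,40),(128,255,255))>0)&(abs(F[...,0]-.035)<.035)&(P[...,2]>.05)&(P[...,2]<.064)
        Fb=F[bl]+off
        print(n,'blue top x %.4f..%.4f y %.4f..%.4f'%(*np.percentile(Fb[:,0],[2,98]),*np.percentile(Fb[:,1],[2,98])),'knob maxz',P[kn][:,2].max().round(4) if kn.any() else None)
        b=(abs(F[...,0]+off[0]+.035)<.012)&(P[...,2]>.032)&(P[...,2]<.044)&(F[...,1]<.05)
        print('  trough-line high pts y', np.percentile(F[b][:,1]+off[1],[1,99]).round(4), b.sum())
E
python3 -c "
from chk import *
stat((.035,-.050,.068)); chk('3')"
```

```text
t 4.97 pos [ 0.5469 -0.0935  0.0673] fix [ 0.0361 -0.0707] xaxis deg 96.97 tool z [ 0.026 -0.037 -0.999] F [-0.25 -4.86 -0.75] w 0.00 q6 -0.29
goal [ 0.5433 -0.0732  0.068 ] tool shift [ 0.0206 -0.0011 -0.0015] turn need -0.0006
top blue top x 0.0105..0.0521 y -0.0560..-0.0267 knob maxz 0.0798
  trough-line high pts y [-0.1513 -0.1513] 1
scene blue top x 0.0112..0.0487 y -0.0563..-0.0141 knob maxz 0.083
  trough-line high pts y [-0.1788 -0.0226] 297
```

Emit:
servo_tool(
  moves=[
    [255,[0.003,0,0],0],
    [255,[0.003,0,0],0],
    [255,[0.003,0,0],0],
    [255,[0.003,0,0],0],
    [255,[0.003,0,0],0],
    [255,[0.003,0,0],0],
    [255,[0.002,0,0],0],
    [255,[0.001,0,0],0],
  ],
)

```text
time: 5.73
tool_pos: [0.5443, -0.0709, 0.0671]
tcp_rot: [2.054, 2.319, -0.015]
wrist_force: [-1.2, -0.4, -0.1]
width: 0.001
```

```bash
python3 -c "
from chk import *
stat((.035,-.050,.068)); chk('4')"
```

```text
t 5.73 pos [ 0.5443 -0.0709  0.0671] fix [ 0.0363 -0.0478] xaxis deg 96.91 tool z [ 0.027 -0.036 -0.999] F [-1.21 -0.44 -0.06] w 0.00 q6 -0.25
goal [ 0.5433 -0.0732  0.068 ] tool shift [-0.0022 -0.0012 -0.0008] turn need -0.0015
top blue top x 0.0102..0.0539 y -0.0290..0.0061 knob maxz 0.0752
  trough-line high pts y [-0.1795 -0.1341] 35
scene blue top x 0.0108..0.0550 y -0.0314..0.0110 knob maxz 0.0847
  trough-line high pts y [-0.179   0.0018] 300
```

```bash
python3 -c "
from chk import *
c=load('scene4');cv2.imwrite('pics/s4c.png',cv2.resize(c['pixels'][170:310,260:420,::-1],None,fx=4,fy=4,interpolation=cv2.INTER_CUBIC))"
```

```text
(no output)
```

View pics/s4c.png

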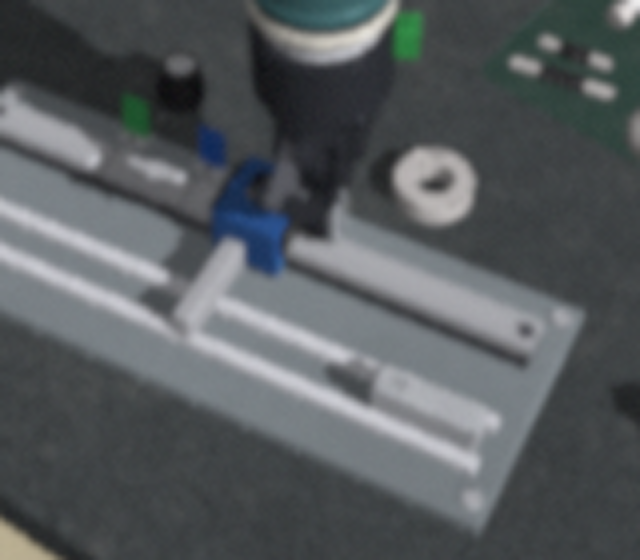

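Emit:
servo_tool(
  moves=[
    [255,[-0.01,0,0],0],
    [255,[-0.015,0,0],0],
    [255,[-0.02,0,0],0],
    [255,[-0.03,0,-0.01],0],
    [255,[-0.03,0,-0.01],0],
    [255,[-0.03,0,-0.01],0],
    [255,[-0.02,0,0],0],
    [255,[0,0,0],0],
  ],
)

```text
time: 6.5
tool_pos: [0.563, -0.23, 0.1029]
tcp_rot: [2.049, 2.327, -0.013]
wrist_force: [0.2, -0.1, -0.5]
width: -0.005
```

```bash
python3 -c "
from chk import *
stat((-.036,-.215,.052)); chk('5')
c=load('top5');cv2.imwrite('pics/t5c.png',cv2.resize(c['pixels'][180:280,240:420,::-1],None,fx=4,fy=4,interpolation=cv2.INTER_CUBIC))"
```

```text
t 6.50 pos [ 0.563  -0.23    0.1029] fix [ 0.0354 -0.2081] xaxis deg 97.26 tool z [ 0.026 -0.034 -0.999] F [ 0.18 -0.08 -0.54] w -0.00 q6 -0.53
goal [ 0.493  -0.2456  0.052 ] tool shift [-0.0047 -0.0725  0.0496] turn need 0.0045
top blue top x 0.0106..0.0560 y -0.0300..0.0121 knob maxz 0.0774
  trough-line high pts y [-0.1655  0.0018] 156
scene blue top x 0.0116..0.0578 y -0.0315..0.0114 knob maxz 0.0765
  trough-line high pts y [-0.1789  0.0021] 304
```

View pics/t5c.png

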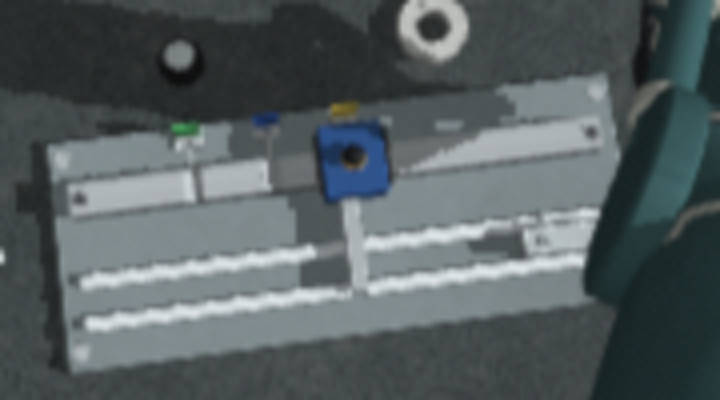

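Emit:
servo_tool(
  moves=[
    [255,[-0.003,-0.018,0],0],
    [255,[-0.002,-0.018,0],0],
    [255,[-0.002,-0.018,0],0],
    [255,[0,-0.016,0],0],
    [255,[0,-0.003,0],0],
    [255,[0,0,0],0],
    [255,[0,0,0],0],
    [255,[0,0,0],0],
  ],
)

```text
time: 7.27
tool_pos: [0.4865, -0.2344, 0.0966]
tcp_rot: [2.049, 2.342, -0.008]
wrist_force: [0.1, -0.2, 0.2]
width: -0.001
```

```bash
python3 -c "
from chk import *
stat((-.036,-.210,.050)); c=grab('wrist','w6')
P=cloud(c);F=tofix(P)
b=(P[...,2]>.033)&(P[...,2]<.043)&(abs(F[...,0]+.035)<.012)&(F[...,1]<-.1)&(F[...,1]>-.19)
print('bar',b.sum(),np.percentile(F[b],[2,98],axis=0).round(4).tolist())
k=(P[...,2]>.065)&(P[...,2]<.085)&(abs(F[...,0]-.035)<.02)&(abs(F[...,1]+.01)<.02)
print('knob',k.sum(),F[k].mean(0),np.percentile(P[k][:,2],[50,98]))
hsv=cv2.cvtColor(c['pixels'],cv2.COLOR_RGB2HSV)
t=(cv2.inRange(hsv,(80,120,60),(98,255,255))>0)&(c['depth']>0);print('turq',t.sum(),np.percentile(F[t],[2,98],axis=0) if t.any() else '')
"
```

```text
t 7.27 pos [ 0.4865 -0.2344  0.0966] fix [-0.041  -0.2032] xaxis deg 97.62 tool z [ 0.019 -0.023 -1.   ] F [ 0.14 -0.16  0.17] w -0.00 q6 -0.61
goal [ 0.4924 -0.2406  0.05  ] tool shift [-0.0057  0.0042  0.0468] turn need 0.0108
bar 2998 [[-0.0448, -0.1776], [-0.0273, -0.1182]]<string>:8: RuntimeWarning: Mean of empty slice.
  ret = um.true_divide(
Traceback (most recent call last):
IndexError: index -1 is out of bounds for axis 0 with size 0
```

View pics/w6.png

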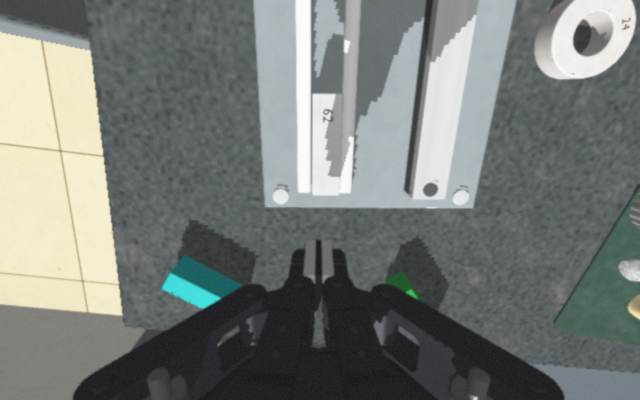

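Emit:
servo_tool(
  moves=[
    [255,[-0.005,0.004,0.005],0.011],
    [255,[-0.003,0.001,0.015],0],
    [255,[0,0,0.015],0],
    [255,[0,0,0.008],0],
    [255,[0,0,0],0],
    [255,[0,0,0],0],
    [255,[0,0,0],0],
    [255,[0,0,0],0],
  ],
)

```text
time: 7.98
tool_pos: [0.5014, -0.2445, 0.0532]
tcp_rot: [2.058, 2.326, -0.004]
wrist_force: [0.4, 0.4, 0.0]
width: 0.001
```

```bash
python3 -c "
from chk import *
stat((-.036,-.200,.049))"
```

```text
t 7.98 pos [ 0.5014 -0.2445  0.0532] fix [-0.0275 -0.2149] xaxis deg 97.00 tool z [ 0.025 -0.026 -0.999] F [0.36 0.44 0.02] w 0.00 q6 -0.60
goal [ 0.4911 -0.2307  0.049 ] tool shift [ 0.015  -0.0086  0.0036] turn need -0.0
```

Emit:
servo_tool(
  moves=[
    [255,[0.002,-0.005,0.002],0],
    [255,[0.002,-0.003,0.001],0],
    [255,[0,0,0],0],
    [255,[0,0,0],0],
    [255,[0,0,0],0],
    [255,[0,0,0],0],
    [255,[0,0,0],0],
    [255,[0,0,0],0],
  ],
)

```text
time: 8.65
tool_pos: [0.4934, -0.242, 0.0525]
tcp_rot: [2.055, 2.323, -0.002]
wrist_force: [-0.2, 1.0, 0.8]
width: -0.003
```

```bash
python3 -c "
from chk import *
stat((-.036,-.190,.049))"
```

```text
t 8.65 pos [ 0.4934 -0.242   0.0525] fix [-0.0351 -0.2115] xaxis deg 96.98 tool z [ 0.029 -0.028 -0.999] F [-0.18  0.95  0.82] w -0.00 q6 -0.61
goal [ 0.4899 -0.2208  0.049 ] tool shift [ 0.0216 -0.0009  0.0028] turn need -0.0004
```

Emit:
servo_tool(
  moves=[
    [255,[0.004,-0.0005,0.002],0],
    [255,[0.004,0,0.001],0],
    [255,[0.004,0,0],0],
    [255,[0.004,0,0],0],
    [255,[0.004,0,0],0],
    [255,[0.004,0,0],0],
    [255,[0.005,0,0],0],
    [255,[0.005,0,0],0],
  ],
)

```text
time: 9.32
tool_pos: [0.4895, -0.2066, 0.0485]
tcp_rot: [2.053, 2.32, -0.003]
wrist_force: [0.6, -2.4, 0.4]
width: -0.005
```

```bash
python3 -c "
from chk import *
stat((-.036,-.1,.050))"
```

```text
t 9.32 pos [ 0.4895 -0.2066  0.0485] fix [-0.0347 -0.1759] xaxis deg 96.97 tool z [ 0.031 -0.03  -0.999] F [ 0.6  -2.42  0.44] w -0.00 q6 -0.55
goal [ 0.479  -0.1314  0.05  ] tool shift [ 0.0758 -0.0012 -0.0041] turn need -0.0005
```

Emit:
servo_tool(
  moves=[
    [255,[0.006,0,-0.0005],0],
    [255,[0.006,0,-0.0005],0],
    [255,[0.006,0,-0.0005],0],
    [255,[0.006,0,0],0],
    [255,[0.006,0,0],0],
    [255,[0.006,0,0],0],
    [255,[0.006,0,0],0],
    [255,[0.005,0,0],0],
  ],
)

```text
time: 9.98
tool_pos: [0.4829, -0.1545, 0.0485]
tcp_rot: [2.052, 2.321, -0.003]
wrist_force: [0.1, -1.8, 0.3]
width: 0.001
```

```bash
python3 -c "
from chk import *
stat((-.036,-.09,.050));chk('7')"
```

```text
t 9.98 pos [ 0.4829 -0.1545  0.0485] fix [-0.0349 -0.1234] xaxis deg 97.01 tool z [ 0.031 -0.03  -0.999] F [ 0.07 -1.76  0.3 ] w 0.00 q6 -0.45
goal [ 0.4777 -0.1215  0.05  ] tool shift [ 0.0333 -0.001  -0.0026] turn need 0.0002
top blue top x 0.0105..0.0563 y -0.0298..0.0120 knob maxz 0.0771
  trough-line high pts y [-0.0871  0.0018] 127
scene blue top x 0.0115..0.0566 y -0.0312..0.0105 knob maxz 0.0757
  trough-line high pts y [-0.133   0.0023] 216
```

Emit:
servo_tool(
  moves=[
    [255,[0.005,0,-0.0005],0],
    [255,[0.005,0,0],0],
    [255,[0.005,0,0],0],
    [255,[0.004,0,0],0],
    [255,[0.004,0,0],0],
    [255,[0.003,0,0],0],
    [255,[0.002,0,0],0],
    [255,[0.001,0,0],0],
  ],
)

```text
time: 10.75
tool_pos: [0.4795, -0.1238, 0.0487]
tcp_rot: [2.05, 2.32, -0.004]
wrist_force: [-0.8, -2.2, 0.9]
width: -0.003
```

```bash
python3 -c "
from chk import *
stat((-.036,-.0835,.050));chk('8')
c=load('scene8');P=cloud(c);F=tofix(P)+[.003,.002]
m=(abs(F[...,0]+.035)<.006)&(P[...,2]>.033)&(P[...,2]<.044)&(F[...,1]<.01)
print(np.histogram(F[m][:,1],bins=np.arange(-.09,.012,.004)))
cv2.imwrite('pics/s8c.png',cv2.resize(c['pixels'][170:310,260:420,::-1],None,fx=4,fy=4,interpolation=cv2.INTER_CUBIC))"
```

```text
t 10.75 pos [ 0.4795 -0.1238  0.0487] fix [-0.0345 -0.0925] xaxis deg 97.05 tool z [ 0.032 -0.032 -0.999] F [-0.84 -2.15  0.89] w -0.00 q6 -0.39
goal [ 0.4769 -0.1151  0.05  ] tool shift [ 0.009  -0.0014 -0.0017] turn need 0.0009
top blue top x 0.0104..0.0565 y -0.0296..0.0120 knob maxz 0.0753
  trough-line high pts y [-0.0429  0.0019] 93
scene blue top x 0.0120..0.0556 y -0.0210..0.0118 knob maxz 0.0734
  trough-line high pts y [-0.1028  0.0023] 195
(array([ 0,  0,  0,  0,  0,  0,  0,  0,  1,  6, 10, 10,  9,  8, 10, 11,  8,
        6,  0,  0, 11,  8,  8,  1,  0]), array([-0.09 , -0.086, -0.082, -0.078, -0.074, -0.07 , -0.066, -0.062,
       -0.058, -0.054, -0.05 , -0.046, -0.042, -0.038, -0.034, -0.03 ,
       -0.026, -0.022, -0.018, -0.014, -0.01 , -0.006, -0.002,  0.002,
        0.006,  0.01 ]))
```

View pics/s8c.png

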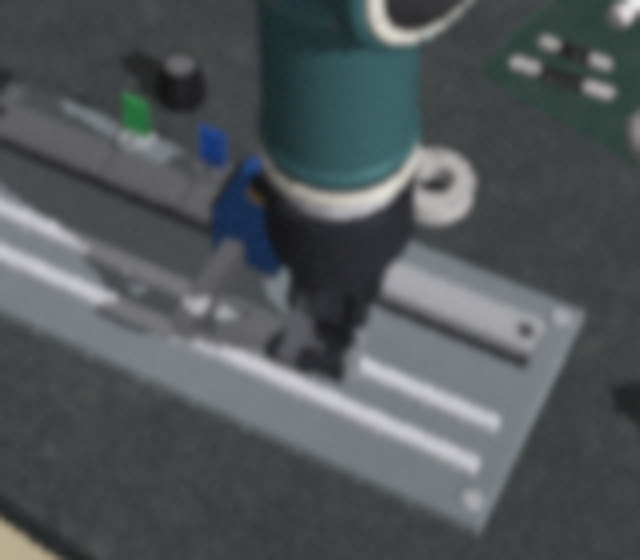

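Emit:
servo_tool(
  moves=[
    [255,[0.002,0,0],0],
    [255,[0.002,0,0],0],
    [255,[0.001,0,0],0],
    [255,[0.001,0,0],0],
    [255,[0,0,0],0],
    [255,[0,0,0],0],
    [255,[0,0,0],0],
    [255,[0,0,0],0],
  ],
)

```text
time: 11.52
tool_pos: [0.4788, -0.1181, 0.0485]
tcp_rot: [2.051, 2.32, -0.004]
wrist_force: [0.0, -2.3, 0.7]
width: -0.002
```

```bash
cat > gap.py <<'E'
from chk import *
def gap(tag):
    for n,off in [('scene',[.003,.002]),('top',[0,0])]:
        c=grab(n,n+tag);P=cloud(c);F=tofix(P)+off
        m=(abs(F[...,0]+.035)<.007)&(P[...,2]>.033)&(P[...,2]<.044)&(F[...,1]<.01)&(F[...,1]>-.09)
        y=np.sort(F[m][:,1]); d=np.diff(y); 
        if len(d): k=d.argmax(); print(n,'biggest gap %.4f at %.4f; range %.4f..%.4f'%(d[k],y[k],y[0],y[-1]))
E
python3 -c "
from gap import *
stat((-.036,-.0835,.050));gap('9')"
```

```text
t 11.52 pos [ 0.4788 -0.1181  0.0485] fix [-0.0346 -0.0867] xaxis deg 97.02 tool z [ 0.032 -0.032 -0.999] F [ 0.02 -2.29  0.67] w -0.00 q6 -0.38
goal [ 0.4769 -0.1151  0.05  ] tool shift [ 0.0032 -0.0014 -0.0016] turn need 0.0003
scene biggest gap 0.0041 at -0.0135; range -0.0488..0.0024
top biggest gap 0.0047 at -0.0143; range -0.0319..0.0022
```

Gap about 3 mm; continue in 1 mm steps, watching the force.

Emit:
servo_tool(
  moves=[
    [255,[0.001,0,0],0],
    [255,[0,0,0],0],
    [255,[0.001,0,0],0],
    [255,[0,0,0],0],
    [255,[0,0,0],0],
    [255,[0,0,0],0],
    [255,[0,0,0],0],
    [255,[0,0,0],0],
  ],
)

```text
time: 12.28
tool_pos: [0.4785, -0.1161, 0.0485]
tcp_rot: [2.05, 2.32, -0.005]
wrist_force: [-1.3, -3.4, 1.3]
width: 0.003
```

```bash
python3 -c "
from gap import *
stat((-.036,-.0835,.050));gap('10')"
```

```text
t 12.28 pos [ 0.4785 -0.1161  0.0485] fix [-0.0345 -0.0847] xaxis deg 97.02 tool z [ 0.032 -0.033 -0.999] F [-1.28 -3.38  1.29] w 0.00 q6 -0.37
goal [ 0.4769 -0.1151  0.05  ] tool shift [ 0.0012 -0.0014 -0.0016] turn need 0.0004
scene biggest gap 0.0375 at -0.0843; range -0.0843..0.0030
top biggest gap 0.0028 at -0.0124; range -0.0291..0.0023
```

Emit:
servo_tool(
  moves=[
    [255,[0.001,0,0],0],
    [255,[0,0,0],0],
    [255,[0,0,0],0],
    [255,[0,0,0],0],
    [255,[0,0,0],0],
    [255,[0,0,0],0],
    [255,[0,0,0],0],
    [255,[0,0,0],0],
  ],
)

```text
time: 13.05
tool_pos: [0.4784, -0.1151, 0.0486]
tcp_rot: [2.05, 2.319, -0.005]
wrist_force: [-0.3, -2.9, 1.7]
width: 0.0
```

```bash
python3 -c "
from gap import *
stat((-.036,-.0835,.050));gap('11')"
```

```text
t 13.05 pos [ 0.4784 -0.1151  0.0486] fix [-0.0345 -0.0838] xaxis deg 97.02 tool z [ 0.032 -0.033 -0.999] F [-0.26 -2.9   1.67] w 0.00 q6 -0.37
goal [ 0.4769 -0.1151  0.05  ] tool shift [ 0.0002 -0.0014 -0.0015] turn need 0.0004
scene biggest gap 0.0417 at -0.0898; range -0.0898..0.0038
top biggest gap 0.0023 at -0.0288; range -0.0293..0.0024
```

Emit:
servo_tool(
  moves=[
    [255,[0.001,0,0],0],
    [255,[0,0,0],0],
    [255,[0,0,0],0],
    [255,[0,0,0],0],
    [255,[0,0,0],0],
    [255,[0,0,0],0],
    [255,[0,0,0],0],
    [255,[0,0,0],0],
  ],
)

```text
time: 13.82
tool_pos: [0.4783, -0.1141, 0.0485]
tcp_rot: [2.05, 2.319, -0.005]
wrist_force: [-0.6, -3.7, 1.7]
width: 0.003
```

```bash
python3 -c "
from gap import *
stat((-.036,-.0835,.050));gap('12')"
```

```text
t 13.82 pos [ 0.4783 -0.1141  0.0485] fix [-0.0346 -0.0827] xaxis deg 97.02 tool z [ 0.032 -0.033 -0.999] F [-0.56 -3.67  1.7 ] w 0.00 q6 -0.37
goal [ 0.4769 -0.1151  0.05  ] tool shift [-0.0008 -0.0014 -0.0015] turn need 0.0004
scene biggest gap 0.0441 at -0.0885; range -0.0897..0.0018
top biggest gap 0.0015 at -0.0252; range -0.0263..0.0023
```

```bash
python3 -c "
from h import *
a=[cv2.resize(load(t)['pixels'][215:265,305:370,::-1],None,fx=6,fy=6,interpolation=cv2.INTER_CUBIC) for t in ['top9','top12']]
cv2.imwrite('pics/cmp.png',np.hstack(a))
a=[cv2.resize(load(t)['pixels'][215:265,290:355,::-1],None,fx=6,fy=6,interpolation=cv2.INTER_CUBIC) for t in ['scene9','scene12']]
cv2.imwrite('pics/cmp2.png',np.hstack(a))"
```

```text
(no output)
```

View pics/cmp.png

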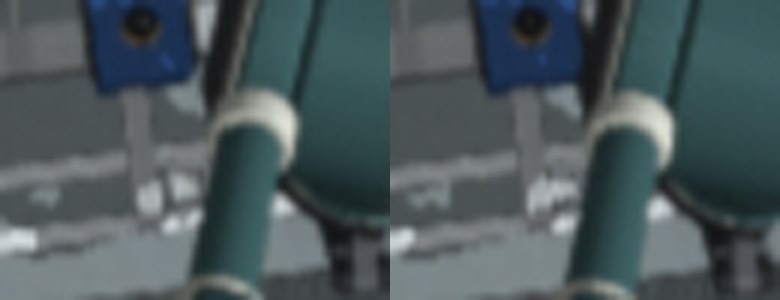

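View pics/cmp2.png

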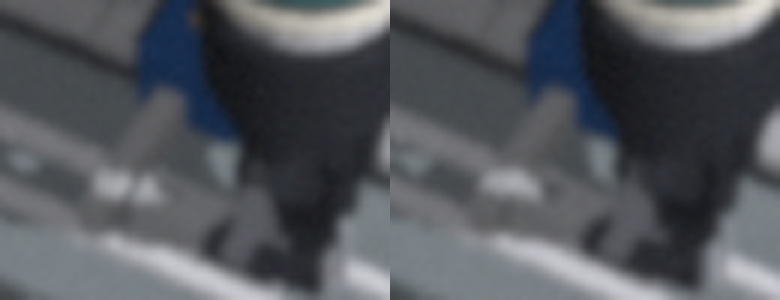

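Emit:
servo_tool(
  moves=[
    [255,[0.0008,0,0],0],
    [255,[0,0,0],0],
    [255,[0,0,0],0],
    [255,[0,0,0],0],
    [255,[0,0,0],0],
    [255,[0,0,0],0],
    [255,[0,0,0],0],
    [255,[0,0,0],0],
  ],
)

```text
time: 14.58
tool_pos: [0.4783, -0.1135, 0.0485]
tcp_rot: [2.05, 2.319, -0.005]
wrist_force: [-1.2, -3.2, 1.9]
width: -0.001
```

```bash
python3 -c "
from gap import *
stat((-.036,-.0835,.050));gap('13')"
```

```text
t 14.58 pos [ 0.4783 -0.1135  0.0485] fix [-0.0345 -0.0822] xaxis deg 97.03 tool z [ 0.032 -0.033 -0.999] F [-1.19 -3.23  1.86] w -0.00 q6 -0.37
goal [ 0.4769 -0.1151  0.05  ] tool shift [-0.0014 -0.0015 -0.0014] turn need 0.0006
scene biggest gap 0.0424 at -0.0876; range -0.0894..0.0027
top biggest gap 0.0024 at -0.0260; range -0.0264..0.0023
```

Emit:
servo_tool(
  moves=[
    [255,[0.001,0,0],0],
    [255,[0,0,0],0],
    [255,[0,0,0],0],
    [255,[0,0,0],0],
    [255,[0,0,0],0],
    [255,[0,0,0],0],
    [255,[0,0,0],0],
    [255,[0,0,0],0],
  ],
)

```text
time: 15.35
tool_pos: [0.4782, -0.1133, 0.0485]
tcp_rot: [2.048, 2.319, -0.007]
wrist_force: [0.2, -2.6, 1.1]
width: -0.002
```

```bash
python3 -c "
from gap import *
stat((-.036,-.0835,.050));gap('14')"
```

```text
t 15.35 pos [ 0.4782 -0.1133  0.0485] fix [-0.0345 -0.082 ] xaxis deg 97.08 tool z [ 0.033 -0.035 -0.999] F [ 0.16 -2.61  1.14] w -0.00 q6 -0.37
goal [ 0.4769 -0.1151  0.05  ] tool shift [-0.0016 -0.0014 -0.0014] turn need 0.0014
scene biggest gap 0.0444 at -0.0877; range -0.0896..0.0025
top biggest gap 0.0311 at -0.0546; range -0.0546..0.0024
```

Emit:
servo_tool(
  moves=[
    [255,[0,0,0],0],
    [255,[0,0,0],0],
    [255,[0,0,0],0],
    [255,[0,0,0],0],
    [255,[0,0,0],0],
    [255,[0,0,0],0],
    [255,[0,0,0],0],
    [255,[0.001,0,0],0],
  ],
)

```text
time: 16.12
tool_pos: [0.4783, -0.1131, 0.0486]
tcp_rot: [2.046, 2.319, -0.009]
wrist_force: [-0.8, -11.1, 1.3]
width: 0.004
```

```bash
python3 -c "
from gap import *
stat();gap('15')"
```

```text
t 16.12 pos [ 0.4783 -0.1131  0.0486] fix [-0.0345 -0.0817] xaxis deg 97.13 tool z [ 0.033 -0.037 -0.999] F [ -0.82 -11.12   1.31] w 0.00 q6 -0.36
scene biggest gap 0.0458 at -0.0883; range -0.0896..0.0026
top biggest gap 0.0311 at -0.0548; range -0.0548..0.0026
```

Emit:
servo_tool(
  moves=[
    [255,[-0.005,0,0],0],
    [255,[-0.01,0,0],0],
    [255,[-0.015,0,0],0],
    [255,[-0.02,0,-0.005],0],
    [255,[-0.02,0,-0.03],0],
    [255,[0,0,-0.035],0],
    [255,[0,0,-0.035],0],
    [255,[0,0,-0.035],0],
  ],
)

```text
time: 16.88
tool_pos: [0.474, -0.1769, 0.1826]
tcp_rot: [2.069, 2.341, -0.013]
wrist_force: [0.7, -0.8, 0.9]
width: 0.002
```

Emit:
servo_tool(
  moves=[
    [255,[-0.03,0,-0.03],0],
    [255,[-0.03,0,-0.03],0],
    [255,[-0.03,0,0],0],
    [255,[-0.03,0,0],0],
    [255,[-0.03,0,0],0],
    [255,[0,0,0],0],
    [255,[0,0,0],0],
    [255,[0,0,0],0],
  ],
)

```text
time: 17.55
tool_pos: [0.4963, -0.3323, 0.2584]
tcp_rot: [2.06, 2.331, 0.006]
wrist_force: [0.1, -0.1, -0.2]
width: -0.001
```

```bash
python3 -c "
from gap import *
stat();gap('16');chk('17')
for n,off in [('top',[0,0]),('scene',[.003,.002])]:
    c=load(n+'17');P=cloud(c);F=tofix(P)+off
    k=(P[...,2]>.066)&(P[...,2]<.085)&(abs(F[...,0]-.035)<.015)&(abs(F[...,1]+.01)<.02); print('knob',F[k].mean(0).round(4),P[k][:,2].max())
    m=(abs(F[...,0]+.035)<.007)&(P[...,2]>.033)&(P[...,2]<.044)&(abs(F[...,1]+.04)<.05); print('bar..arm',F[m][:,1].min(),F[m][:,1].max(),F[m][:,0].mean())
a=cv2.resize(load('top17')['pixels'][195:265,260:370,::-1],None,fx=6,fy=6,interpolation=cv2.INTER_CUBIC); cv2.imwrite('pics/end.png',a)
a=cv2.resize(load('scene17')['pixels'][190:290,270:390,::-1],None,fx=6,fy=6,interpolation=cv2.INTER_CUBIC); cv2.imwrite('pics/end2.png',a)"
```

```text
t 17.55 pos [ 0.4963 -0.3323  0.2584] fix [-0.0433 -0.3015] xaxis deg 97.07 tool z [ 0.025 -0.017 -1.   ] F [ 0.14 -0.13 -0.23] w -0.00 q6 -0.76
scene biggest gap 0.0013 at -0.0578; range -0.0707..0.0025
top biggest gap 0.0017 at -0.0387; range -0.0714..0.0025
top blue top x 0.0104..0.0550 y -0.0294..0.0121 knob maxz 0.0739
  trough-line high pts y [-0.0702  0.0018] 191
scene blue top x 0.0115..0.0556 y -0.0310..0.0109 knob maxz 0.0757
  trough-line high pts y [-0.0707  0.0017] 263
knob [ 0.0345 -0.0089] 0.07389811822002895
bar..arm -0.07138717800308217 0.002367489378938055 -0.03491757193850181
knob [ 0.0348 -0.0097] 0.07565593844923768
bar..arm -0.07114091397162685 0.0022781134454450645 -0.035328475343082345
```

View pics/end.png

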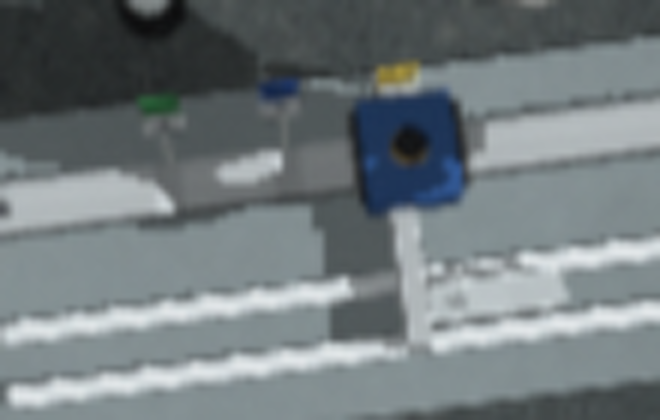

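View pics/end2.png

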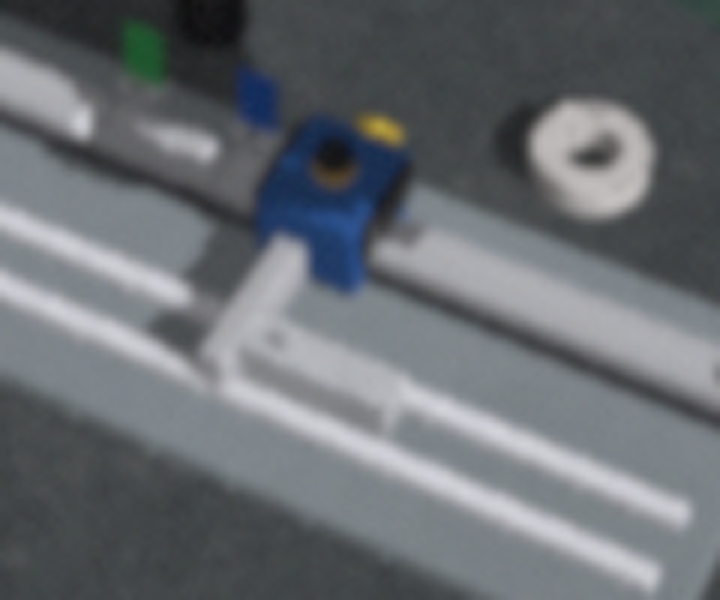

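```bash
python3 -c "
from h import *
print(bot.finish_job(), bot.read_state()['time'])"
```

```text
the job is handed in; nothing more can be done
the job is handed in; nothing more can be done
```

The stop is seated in the notch beside the yellow tag, the steel bar rests against its arm, and the job is handed in. No verdict is reported.

**What I did:** With the gripper shut, I pushed the stop by its pad until the push force fell from about 5 N to about 0 as the plunger snapped in. I then pushed the bar along the trough in small steps until it met the arm (11 N on the last nudge). The arm was then backed clear and lifted, at about 17.5 s.

**Last checks, arm clear:**
- **Stop:** the plunger axis is at y = -8.9 mm in the top view and -9.7 mm in the scene view. The scene figure includes a 2–3 mm offset I added to match the top view. The notch is at -10 mm, so it is within the 2 mm limit.
- **Plunger:** the knob top read about 74 and 76 mm, against about 80 mm in the first top view. That fits the plunger being down, but single height readings were noisy by a few mm. The force drop at the snap is the firmer sign.
- **Bar:** from the bar's far end to the arm's far edge measured 73.4–73.8 mm, against 74 mm for bar plus arm thickness. There is no gap to see between them, and the bar lies flat in the trough.
- **Other parts:** I never went near the loupe, ring gauge, bolt or look-alikes, but I did not re-measure their positions at the end.

One thing read oddly: in the last small steps of the bar push the force showed only about 3 N. The rows after each push let it relax, so I confirmed contact by putting the push in the final row.

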